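# Index the ring-setting turntable and lock it

### The arm

A 6-joint arm with a two-finger parallel gripper is mounted at the origin on the work surface. World frame = base frame: x ahead of the robot, y to its left, z up, the work surface at z = 0. Lengths are in m, angles in degrees, forces in N, time in s.
With the tool pointing down it reaches from about 0.25 to 0.725 m from the base axis. Payload 9.7 kg.
Tool frame: the origin (TCP) lies between the finger pads; the fingertips stand 19 mm ahead of it and the grasp point (between the pads) is the TCP; z points along the fingers, y is the line along which they close (so a half turn about z gives the same grasp; the last joint's range is limited). The gripper opens to 85 mm and grips with 20 to 120 N. Pads are 22 mm wide; open, the fingers measure 114 mm over their backs; the gripper's body (76 mm by 85 mm) begins 54 mm behind the grasp point. The pads swing forward as they close: fully open they stand 13 mm farther back than shut.
Start: joints at [71.62, 4.979, 10.078, 95.1, 0, 90], TCP at [0.173, 0.522, 0.25] pointing down, gripper open.
Joint ranges: [-179.16, 179.16], [-48.56, 103.87], [-65.8, 70.77], [-126.05, 130.52], [-82.76, 87.17], [-180, 180]. Speed limits (degrees/s): [127.2, 127.2, 147.25, 180, 180, 180].

### API

Orientations are given as [roll, pitch, yaw] about the fixed x, y, z axes, in that order (R = Rz(yaw) Ry(pitch) Rx(roll)).
In Python, from workcell import bot gives the robot as it stands. The module is installed in compiled form; this text tells all that it offers.
- The arm moves only by the shell command python3 -m crank 'ROWS' [OPENING] [FORCE]. ROWS is JSON, a list that holds one entry, the list of rows, each a list of 6 numbers: the shift along the world's x, y, z as a fraction of full scale, then the turn, a rotation vector about the world's x, y, z as a fraction of full scale. In form: [[[x, y, z, wx, wy, wz], ...]]. A call has 1 to 20 rows; each row shifts and turns the commanded pose from where the row before left it; what a row does not reach is not made up. Full scale, the value 1, is 20 mm for a shift and 0.12 rad for a turn. A row lasts 1/12 s, in which the tool goes at most 41.7 mm and 7.16 degrees, less where a joint would pass 70% of its speed; a pose out of reach is approached as far as the arm can. A call with a number of a shift or a turn outside -1 to 1 is refused whole. A call with a gripper value outside its range is refused whole. OPENING is the opening, from 0 (shut) to 1 (fully open), set as the call begins (- or left out, the last holds). The fingers move at their own pace and stop on an object; FORCE is the grip in N (left out, the last holds). Time passes only in rows, so rows that do not move let the fingers close. It gives the time, the measured TCP pose, the force, the opening and the grip force at its end, in the units of the state.
- bot.get_obs(): the state, without advancing time (a new reading comes with each control period).
- bot.camera(name): name is "scene" or "top" or "wrist"; returns the picture (400x640x3 uint8, red, green, blue); there is no depth.
- bot.camera_model(name): a dict with "vertical_fov" (degrees; the focal length in pixels is half the picture's height over the tangent of half this angle, whatever the lens; pixels are square), "cx", "cy" (the principal point, pixels), "R" (3x3) and "t" (3): a world point X has camera coordinates R X + t. Camera axes: x right, y down, z forward; pixel columns grow to the right and rows downward; lengths in m; the calibration is good to about 2 mm. The wrist camera is an equidistant fisheye: a pixel r from the principal point sees the ray r / f radians off the axis. A picture is of the moment at which its call begins: read the wrist's pose just before it. camera_model takes no time and is no camera call; for the wrist camera it gives the pose at the moment of the call.
- bot.job_done(): hands the job in; it is judged then, once.
The state is a dict: "time": time; "q": joint angles; "qd": joint speeds; "joint_efforts": joint torques, N m; "ee_pos": TCP position; "tcp_rot": TCP orientation; "wrist_force": force on the tool from outside, world axes, zero at the start; "torque": the same for the moment, N m; "opening": finger opening in m; "grasp_force": force on a finger pad.
Only numpy, scipy, OpenCV 4.12 (cv2) and the standard library are available. Lean on these libraries where they do the work, as an engineer would, in place of code of your own. Each camera call takes 0.05 s, during which the arm holds its last target. There are 200 camera calls.

### The job

Turn the engraver's turntable by pushing sideways on one of its arms with a fingertip until the long arm points straight at the tall round pin (not at the low square block). Then push the lock lever round, clockwise seen from above, all the way to its stop, leaving the long arm on the pin. Push gently, do not grip anything, and leave the spool, jar, flat bench block and screwdriver where they are.

Things in the scene. Friction and masses are not known exactly. Their poses are not given: they have to be found in the camera images.
- base: Fixed dark steel plate of the fixture, 250 mm (its x) by 350 mm (its y), 12 mm thick, lying on the bench. Origin on the turntable's axis at the plate's underside; the plate reaches from -120 to +130 mm in its x and from -190 to +160 mm in its y. Its yaw and place differ from run to run.
- turntable: Aluminium turntable on the base: disc 92 mm wide, top at 34 mm, hub 44 mm wide up to 54 mm, brass clamp with a ring up to 87 mm above the bench. Three level steel arms, 12 mm wide, 14 mm high, centred 45 mm above the bench: the LONG one along this body's +x, two SHORT ones at 120 degrees either side, ending 60 mm from the axis. Origin on the vertical axis, at bench height.
- long_arm_tip (a point): Narrow end of the long arm, 97 mm from the turntable's axis, 45 mm above the bench. Under the arms, more than 52 mm from the axis, 26 mm are free down to the plate. The turntable turns either way by 2.2 rad or more from its start on a stiff bearing (0.10 N m, about 1.5 N at 70 mm from the axis) and stays where it is left.
- pin: TALL ROUND steel pin, 12 mm wide, 70 mm tall, fixed on the plate (top 82 mm above the bench), 115 to 155 mm from the turntable's axis, beyond the long arm's tip, 40 to 65 degrees left or right of the base's +x; the block is on the other side. Origin at the centre of its foot. The long arm points at it when the arm's centre line passes through the pin.
- block: LOW SQUARE steel block, 22 by 22 mm and 32 mm tall, fixed on the plate: the other index mark, not the one wanted. Origin at the centre of its foot.
- lock_lever: Lock lever: level steel bar 10 mm wide, 12 mm high, centred 45 mm above the bench, on a pillar 28 mm wide at the base's -y side. Origin on its vertical pivot at bench height; the bar runs along this body's +x. Open, it points roughly along the base's -y; it swings 70 to 90 degrees clockwise from above to its stop, then pointing exactly along the base's -x. Takes 0.08 N m; stays where left.
- lever_ball (a point): Centre of the black ball, 18 mm in diameter, at the end of the lock lever, 80 mm from its pivot and 45 mm above the bench.
- stop_pin (a point): Top of the 10 mm stop pin on the plate, 48 mm above the bench, 45 mm from the lever's pivot. The lever's bar comes to rest beside it, with the pin on the side of the bar away from the pushing finger.
- spool: Loose brass spool, 38 mm in diameter, 35 mm tall, standing on the plate; leave it alone. Origin under its centre.
- jar: Loose white jar with a black lid, 52 mm in diameter, 55 mm tall, on the bench; leave it alone. Origin under its centre.
- bench_block: Loose steel bench block, 60 by 60 by 22 mm, on the bench; leave it alone. Origin under its centre.
- screwdriver: Loose screwdriver, 150 mm long, lying on the bench beyond the plate; leave it alone. Its x axis runs along it.

How it is judged:
By the outcome, as a careful person would: the job done as asked, in the order asked, and still so for the second after the job is handed in, with the robot touching nothing.
It also fails if it takes over 61 s, if anything falls off the work surface, if the arm or the gripper's body presses on something with over 40 N, if the wrist force passes 120 N, or if a joint passes its speed limit or range.

## Working session

There is one attempt and no reset: what is moved stays moved. The work goes in short steps, Python scripts to look and compute and a shell command to move; the robot and the scene stay as the last step left them, time stands still between calls to the robot, and variables do not carry over. Pictures are saved under pics/ and viewed, at most 10 in all, crops included, and the job is handed in when it is done.

```bash
mkdir -p pics; python3 - <<'E'
from workcell import bot
import cv2
for n in ("scene","top"):
    cv2.imwrite(f"pics/{n}0.png",bot.camera(n)[:,:,::-1])
    m=bot.camera_model(n);print(n,m)
o=bot.get_obs();print(o)
E
```

```text
scene {'vertical_fov': 49.70976435182858, 'cx': 320.74301897366087, 'cy': 202.20725192665014, 'R': array([[-0.65788006,  0.75289537,  0.01850391],
       [ 0.51309264,  0.46605509, -0.72078332],
       [-0.55129826, -0.46469475, -0.69291342]]), 't': array([ 0.3781198 , -0.29869614,  1.21851331])}
top {'vertical_fov': 57.73184149513048, 'cx': 311.81659942954224, 'cy': 200.20028775335007, 'R': array([[-0.00249368, -0.99990907,  0.01325265],
       [-0.99527249,  0.00119498, -0.09711462],
       [ 0.09708995, -0.01343217, -0.99518497]]), 't': array([0.05354795, 0.63329527, 0.67281342])}
{'time': 0.1, 'q': array([ 7.16180249e+01,  5.00790843e+00,  1.00394553e+01,  9.51006171e+01,
       -1.37234342e-04,  8.99990300e+01]), 'qd': array([ 0.00930307,  0.05536717,  0.08403882,  0.05554381,  0.01579563,
       -0.03190446]), 'joint_efforts': array([ 1.37970178e-04, -5.21561301e+01,  4.65653300e+01,  1.60656951e-02,
       -6.18600637e-08,  3.63795436e-06]), 'ee_pos': array([0.1733841 , 0.52175778, 0.24965848]), 'tcp_rot': array([-1.79930930e+02,  1.36064881e-04,  1.61618995e+02]), 'wrist_force': array([-0.41456858, -0.11355384, -0.25179141]), 'torque': array([-0.04165473,  0.01540125,  0.05919849]), 'grasp_force': 0.0, 'opening': 0.08584804126713899}
```

View pics/top0.png

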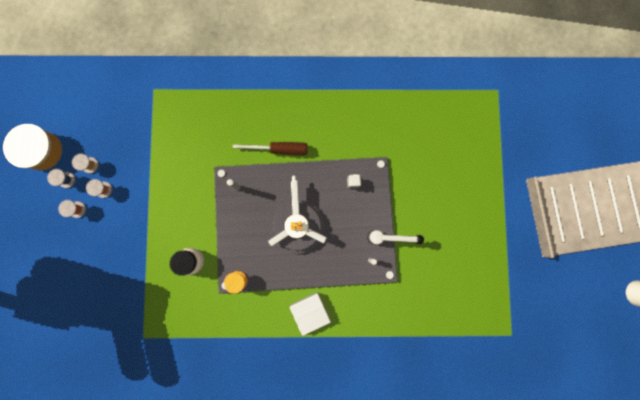

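View pics/scene0.png

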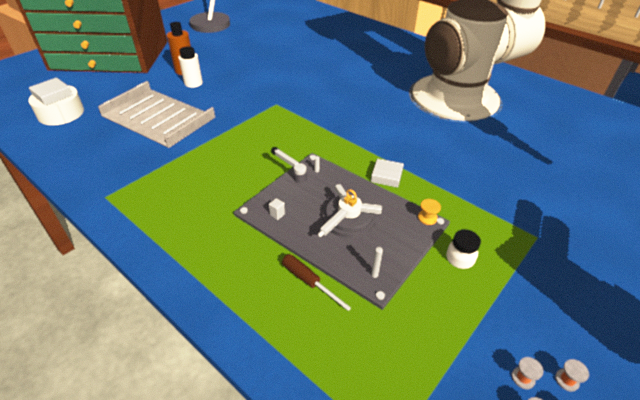

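The top view shows the plate, with the turntable hub at (296,226) and the long arm tip at (294,178). The pin is at (231,182), the block at (354,181), the lever from (376,237) to its ball at (420,239), and the stop pin at (372,262). I'll zoom in to get exact positions.

```bash
cat > h.py <<'E'
import numpy as np, cv2
from workcell import bot
def ray(n,p,m=None):
    m=m or bot.camera_model(n); f=200/np.tan(np.radians(m["vertical_fov"]/2))
    d=np.array([p[0]-m["cx"],p[1]-m["cy"]])
    if n=="wrist":
        r=np.hypot(*d); a=r/f; v=np.r_[d/max(r,1e-9)*np.sin(a),np.cos(a)]
    else: v=np.r_[d/f,1]
    R=np.array(m["R"]); return -R.T@np.array(m["t"]), R.T@v
def onz(n,p,z,m=None):
    c,v=ray(n,p,m); return (c+v*(z-c[2])/v[2])[:2]
def proj(n,X,m=None):
    m=m or bot.camera_model(n); f=200/np.tan(np.radians(m["vertical_fov"]/2))
    x=np.array(m["R"])@X+m["t"]
    if n=="wrist":
        r=np.hypot(x[0],x[1]); return x[:2]/r*f*np.arctan2(r,x[2])+[m["cx"],m["cy"]]
    return x[:2]/x[2]*f+[m["cx"],m["cy"]]
E
python3 - <<'E'
from h import *
im=cv2.imread("pics/top0.png")
c=cv2.resize(im[150:300,210:430],None,fx=3.6,fy=3.6,interpolation=cv2.INTER_CUBIC)
cv2.imwrite("pics/topc.png",c)
m=((im.min(2)>135)*255).astype(np.uint8)
n,l,s,ce=cv2.connectedComponentsWithStats(m[140:340,160:430])
for i in range(1,n): 
    if s[i,4]>5: print(s[i]+[160,140,0,0,0],ce[i]+[160,140])
E
```

```text
[233 145  36   4 105] [250.43809524 146.34285714]
[377 160   8   8  48] [380.35416667 163.64583333]
[217 169   8   8  47] [220.63829787 172.80851064]
[268 175  58  71 872] [295.11697248 220.31077982]
[347 174  14  13 149] [353.40939597 179.91275168]
[226 179   7   7  35] [229.25714286 181.82857143]
[369 230  48  14 334] [388.44610778 237.38922156]
[184 249   8   2  11] [187.90909091 249.36363636]
[368 259   9   6  42] [372.19047619 261.04761905]
[386 271   8   8  52] [389.36538462 274.57692308]
[221 282   5   8  25] [222.96 285.6 ]
[ 290  293   40   42 1026] [309.26120858 313.7962963 ]
```

View pics/topc.png

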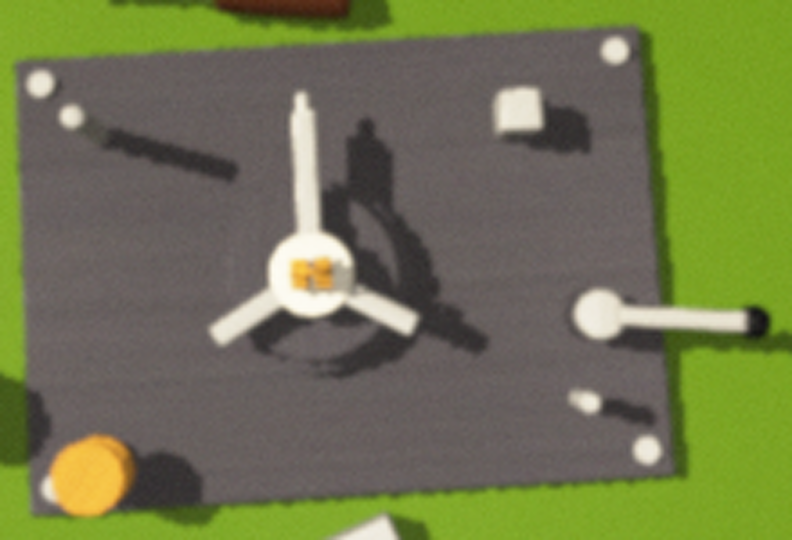

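The crop shows the long arm tip at (301,95), hub centre at (311,274), pin top at (70,116), lever pivot at (599,314), ball at (757,322), stop pin at (577,398) and the spool at (92,475).

```bash
python3 - <<'E'
from h import *
P=dict(hub=((311,274),.054),tip=((301,95),.052),pin=((70,116),.082),block=((523,107),.044),piv=((599,314),.054),ball=((757,322),.045),stop=((576,397),.048),spool=((95,473),.047),s1=((613.5,50),.014),s2=((40,84),.014),s3=((647,450),.014))
W={k:onz("top",(210+a[0]/3.6,150+a[1]/3.6),z) for k,(a,z) in P.items()}
W["jar"]=onz("top",(184,262),.055);W["bb"]=onz("top",(309.5,314),.022)
for k,v in W.items():
    d=v-W["hub"];print(k,v.round(4),"r %.4f ang %.1f"%(np.hypot(*d),np.degrees(np.arctan2(d[1],d[0]))))
f=lambda a,b:(np.hypot(*(W[b]-W[a])),np.degrees(np.arctan2(*(W[b]-W[a])[::-1])))
print("lever",f("piv","ball"),"stop",f("piv","stop"),"edge y",f("s1","s2"),"edge -x",f("s1","s3"))
for n in("hub","tip","pin","ball","stop"): # scene check
    print(n,proj("scene",np.r_[W[n],P[n][1]]).round(1))
E
```

```text
hub [0.5827 0.0815] r 0.0000 ang 0.0
tip [0.6765 0.087 ] r 0.0940 ang 3.3
pin [0.661  0.2012] r 0.1430 ang 56.8
block [ 0.6714 -0.0308] r 0.1430 ang -51.7
piv [ 0.5618 -0.0672] r 0.1502 ang -98.0
ball [ 0.5574 -0.1518] r 0.2347 ang -96.2
stop [ 0.5191 -0.0556] r 0.1511 ang -114.9
spool [0.4813 0.1923] r 0.1503 ang 132.5
s1 [ 0.7081 -0.0858] r 0.2091 ang -53.2
s2 [0.689  0.2327] r 0.1848 ang 54.9
s3 [ 0.4882 -0.0994] r 0.2041 ang -117.6
jar [0.5176 0.2871] r 0.2157 ang 107.6
bb [0.4166 0.0572] r 0.1679 ang -171.7
lever (np.float64(0.08471694522789393), np.float64(-92.99389145245132)) stop (np.float64(0.044301413318220684), np.float64(164.76810196296913)) edge y (np.float64(0.3191182948091308), np.float64(93.43773849460212)) edge -x (np.float64(0.22030427143385242), np.float64(-176.46063488725875))
hub [350.7 201.9]
tip [320.4 231.1]
pin [379.8 248.3]
ball [274.4 149.6]
stop [318.7 158.9]
```

```bash
python3 -m crank '[[[0.5,-0.5,0,0,0,0],[0.9,-0.9,0,0,0,0.2],[0.9,-0.9,0,0,0,0.2],[0.9,-0.9,0,0,0,0.2],[0.9,-0.9,0,0,0,0.2],[0.9,-0.9,0,0,0,0.2],[0.9,-0.9,0,0,0,0.2],[0.9,-0.9,0,0,0,0.2],[0.9,-0.9,0,0,0,0.2],[0.9,-0.9,0,0,0,0.2],[0.9,-0.9,0,0,0,0.2],[0.9,-0.9,0,0,0,0.2],[0.9,-0.9,0,0,0,0.2],[0.9,-0.9,0,0,0,0.2],[0.9,-0.9,0,0,0,0.2],[0.9,-0.9,0,0,0,0.2],[0.9,-0.9,0,0,0,0.16],[0.9,-0.9,0,0,0,0],[0.9,-0.9,0,0,0,0],[0.5,-0.5,0,0,0,0]]]' 0 20
```

```text
time: 1.77
ee_pos: [0.5186, 0.1755, 0.2498]
tcp_rot: [-180.0, -0.0, -176.7]
wrist_force: [0.4, 0.6, 0.6]
opening: -0.0003
grasp_force: 0.0
```

```bash
python3 -m crank '[[[0.4,-0.4,0,0,0,0],[0.8,-0.75,0,0,0,0],[0.8,-0.75,0,0,0,0],[0.8,-0.75,0,0,0,0],[0.8,-0.75,0,0,0,0],[0.8,-0.75,0,0,0,0],[0.8,-0.75,-0.5,0,0,0],[0.8,-0.75,-0.5,0,0,0],[0.5,-0.6,-0.5,0,0,0],[0.3,-0.25,-0.6,0,0,0],[0,0,-0.7,0,0,0],[0,0,-0.7,0,0,0],[0,0,-0.7,0,0,0],[0,0,-0.8,0,0,0],[0,0,-0.5,0,0,0],[0,0,0,0,0,0]]]'
python3 - <<'E'
from h import *
m=bot.camera_model("wrist");cv2.imwrite("pics/w1.png",bot.camera("wrist")[:,:,::-1])
import pickle;pickle.dump(m,open("w1.pkl","wb"));print(bot.get_obs()["ee_pos"])
E
```

```text
time: 3.1
ee_pos: [0.652, 0.0484, 0.1374]
tcp_rot: [180.0, -0.2, -176.6]
wrist_force: [0.1, -0.4, -1.1]
opening: -0.0001
grasp_force: 0.0
[0.65250476 0.04830275 0.13912184]
```

View pics/w1.png

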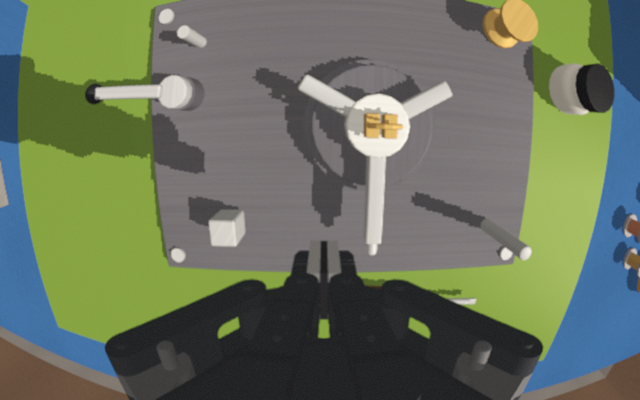

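The wrist view shows the shut fingers at (324,245), beside the long arm's tip at (372,250). The hub is at (377,126), the pin top at (526,252) and the block at (227,228). Next I'll check the pin angle and descend.

```bash
python3 - <<'E'
from h import *
import pickle;m=pickle.load(open("w1.pkl","rb"))
W={k:onz("wrist",p,z,m) for k,p,z in(("hub",(378,125),.054),("tip",(373,248),.052),("pin",(526,252),.082),("piv",(175,92),.054),("ball",(94,93),.045),("stop",(186,34),.048))}
for k,v in W.items(): d=v-W["hub"];print(k,v.round(4),np.hypot(*d).round(4),np.degrees(np.arctan2(d[1],d[0])).round(1))
E
python3 -m crank '[[[0,0,-0.5,0,0,0],[0,0,-0.9,0,0,0],[0,0,-0.9,0,0,0],[0,0,-0.9,0,0,0],[0,0,-0.8,0,0,0],[0,0,-0.4,0,0,0],[0,0,0,0,0,0]]]'
```

```text
hub [0.5842 0.0811] 0.0 0.0
tip [0.6732 0.0865] 0.0891 3.5
pin [0.6617 0.2009] 0.1426 57.1
piv [ 0.5648 -0.0627] 0.1451 -97.7
ball [ 0.5582 -0.1507] 0.2333 -96.4
stop [ 0.52   -0.0601] 0.1551 -114.5
time: 3.73
ee_pos: [0.6526, 0.048, 0.0506]
tcp_rot: [-180.0, -0.1, -176.7]
wrist_force: [0.6, -0.5, -0.3]
opening: 0.0
grasp_force: 0.0
```

```bash
python3 -m crank '[[[0.13,0.31,0,0,0,0],[0.1,0.32,0,0,0,0],[0.08,0.32,0,0,0,0],[0.05,0.33,0,0,0,0.73],[0.02,0.33,0,0,0,0.73],[-0.01,0.33,0,0,0,0.73],[-0.04,0.33,0,0,0,0.73],[-0.07,0.33,0,0,0,0.73],[-0.1,0.32,0,0,0,0.73],[-0.12,0.31,0,0,0,0.73],[-0.15,0.3,0,0,0,0.73],[-0.17,0.28,0,0,0,0.73],[0,0,0,0,0,0],[0,0,0,0,0,0]]]'
cat > look.py <<'E'
import sys;from h import *
m=bot.camera_model("wrist");im=bot.camera("wrist")[:,:,::-1];cv2.imwrite(f"pics/{sys.argv[1]}.png",im)
import pickle;pickle.dump(m,open(sys.argv[1]+".pkl","wb"))
E
python3 look.py w2
```

```text
time: 4.9
ee_pos: [0.6482, 0.125, 0.0531]
tcp_rot: [-180.0, 0.1, -131.6]
wrist_force: [0.2, 0.8, -0.2]
opening: 0.0001
grasp_force: 0.0
```

View pics/w2.png

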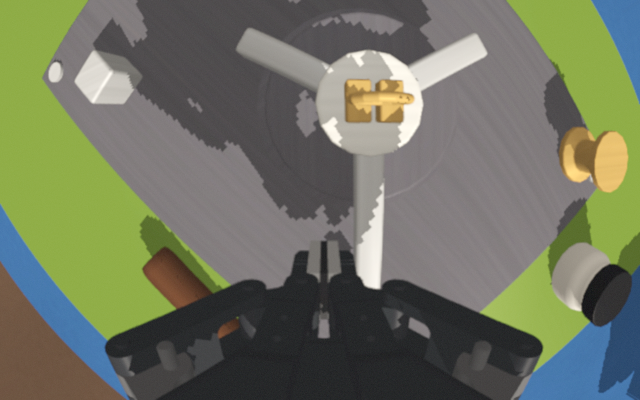

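The arm has turned with the finger: hub at (369,103), arm running down to about (370,282). The pin is hidden behind the gripper.

```bash
python3 - <<'E'
from h import *
import pickle;m=pickle.load(open("w2.pkl","rb"))
h=onz("wrist",(369.5,103),.054,m)
for p in((369,165),(369.5,220),(370,280)):
    v=onz("wrist",p,.052,m);d=v-np.array([.5835,.0813]);e=v-h
    t=lambda d:np.degrees(np.arctan2(d[1],d[0])).round(1)
    print(v.round(4),t(d),t(e))
print(h)
E
```

```text
[0.6013 0.1005] 47.2 49.6
[0.6162 0.1189] 49.0 50.3
[0.6343 0.1421] 50.1 50.9
[0.58494163 0.08126941]
```

```bash
python3 -m crank '[[[-0.11,0.15,0,0,0,0.4],[-0.11,0.15,0,0,0,0.4],[0,0,0,0,0,0],[0,0,0,0,0,0],[0.3,-0.2,0,0,0,0],[0.5,-0.34,0,0,0,0],[0.5,-0.34,0.3,0,0,0],[0,-0.3,0.7,0,0,-0.6],[0,-0.5,0.7,0,0,-0.9],[0,-0.6,0.8,0,0,-0.9],[-0.2,-0.6,0.8,0,0,-0.9],[-0.2,-0.6,0.8,0,0,-0.9],[-0.2,-0.3,0.3,0,0,-0.9],[0,0,0,0,0,-0.9],[0,0,0,0,0,-0.9],[0,0,0,0,0,-0.5],[0,0,0,0,0,0]]]'
python3 look.py w3
```

```text
time: 6.37
ee_pos: [0.6578, 0.0539, 0.1403]
tcp_rot: [180.0, 0.0, -177.1]
wrist_force: [-0.1, 0.6, -0.0]
opening: -0.0
grasp_force: 0.0
```

View pics/w3.png

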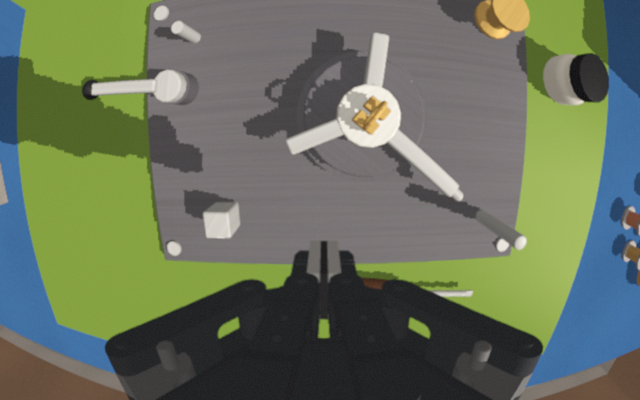

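The long arm now points close to the pin: tip at (459,195), hub at (369,116), pin top at (519,242), pin foot at about (478,212). I'll fit the arm's line for a precise angle.

```bash
cat > fit.py <<'E'
import sys,pickle;from h import *
n=sys.argv[1];m=pickle.load(open(n+".pkl","rb"));im=cv2.imread(f"pics/{n}.png")
print("cam",ray("wrist",(320,200),m)[0].round(3))
H=np.array(eval(sys.argv[2]))
g=im.min(2);ys,xs=np.nonzero(g>int(sys.argv[3]))
k=(ys<245);P=np.array([onz("wrist",(x,y),.052,m) for x,y in zip(xs[k],ys[k])]);
d=P-H;r=np.hypot(*d.T);a=np.degrees(np.arctan2(d[:,1],d[:,0]))
for c in(56,176,-64):
    da=(a-c+180)%360-180
    s=(r>.03)&(r<(.095 if c==56 else .058))&(abs(da)<18)
    q=d[s];vx=cv2.fitLine(q.astype(np.float32),cv2.DIST_HUBER,0,.01,.01).ravel()
    w=vx[:2]*np.sign(vx[:2]@q.mean(0));print(c,s.sum(),"dir",np.degrees(np.arctan2(w[1],w[0])).round(2),"axis offset mm",(1e3*(w[0]*vx[3]-w[1]*vx[2])).round(2),"w",q.std(0).round(4))
hs=P[(r<.02)];print("hub mean",hs.mean(0),len(hs))
E
python3 fit.py w3 "[.5840,.0813]" 135
python3 - <<'E'
from h import *
import pickle;m=pickle.load(open("w3.pkl","rb"))
im=cv2.imread("pics/w3.png");cv2.imwrite("pics/w3c.png",cv2.resize(im[80:270,340:540],None,fx=3,fy=3,interpolation=cv2.INTER_CUBIC))
E
```

```text
cam [0.591 0.051 0.264]
56 1291 dir 54.54 axis offset mm 0.02 w [0.0107 0.0147]
176 659 dir 174.99 axis offset mm -0.63 w [0.0081 0.0035]
-64 707 dir -65.9 axis offset mm 1.22 w [0.0046 0.0075]
hub mean [0.58400574 0.08059582] 1875
```

View pics/w3c.png

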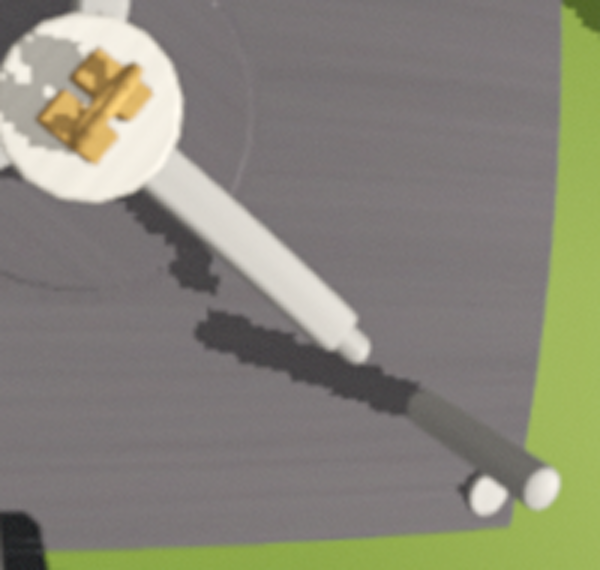

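```bash
python3 - <<'E'
from h import *
import pickle;m=pickle.load(open("w3.pkl","rb"));t=lambda d:np.degrees(np.arctan2(d[1],d[0])).round(2)
H=onz("wrist",(340+91/3,80+107/3),.054,m);print(H)
for p,z in(((542,489),.082),((424,402),.012)):
    v=onz("wrist",(340+p[0]/3,80+p[1]/3),z,m);print(v.round(4),np.hypot(*(v-H)),t(v-H),t(v-[.584,.0813]),t(v-[.584,.0806]))
v=onz("wrist",(340+355/3,80+345/3),.045,m);print("tip",t(v-H),v)
# independent: scene & top pin top rays
E
```

```text
[0.58475366 0.08204727]
[0.663 0.201] 0.1424106283422797 56.66 56.58 56.73
[0.6618 0.2021] 0.14263130762881032 57.32 57.23 57.38
tip 55.01 [0.63798053 0.15808072]
```

```bash
python3 -m crank '[[[0,0.3,0,0,0,0.9],[0,0.4,0,0,0,0.9],[0,0.4,0,0,0,0.9],[0,0.4,0,0,0,0.9],[0,0.4,0,0,0,0.9],[0,0.4,0,0,0,0.9],[0,0.4,0,0,0,0.9],[0.1,0.4,0,0,0,0.9],[0.1,0.25,-0.3,0,0,0.5],[0,0,-0.7,0,0,0],[0,0,-0.8,0,0,0],[0,0,-0.8,0,0,0],[0,0,-0.8,0,0,0],[0,0,-0.6,0,0,0],[0,0,-0.3,0,0,0],[0,0,0,0,0,0],[0,0,0,0,0,0]]]'
```

```text
time: 7.83
ee_pos: [0.6616, 0.1215, 0.0546]
tcp_rot: [-180.0, -0.0, -123.9]
wrist_force: [-0.1, 0.7, -0.1]
opening: -0.0002
grasp_force: 0.0
```

```bash
python3 -m crank '[[[-0.25,0.15,0,0,0,0],[-0.25,0.15,0,0,0,0],[-0.2,0.12,0,0,0,0],[-0.15,0.09,0,0,0,0],[-0.1,0.06,0,0,0,0],[-0.04,0.02,0,0,0,0],[0,0,0,0,0,0],[0,0,0,0,0,0]]]'
python3 -m crank '[[[0.2,-0.13,0,0,0,0],[0.4,-0.26,0,0,0,0],[0.6,-0.4,0.2,0,0,0],[0.1,-0.3,0.7,0,0,-0.6],[0,-0.5,0.7,0,0,-0.9],[-0.1,-0.6,0.8,0,0,-0.9],[-0.2,-0.6,0.8,0,0,-0.9],[-0.2,-0.6,0.8,0,0,-0.9],[-0.2,-0.3,0.3,0,0,-0.9],[0,0,0,0,0,-0.9],[0,0,0,0,0,-0.9],[0,0,0,0,0,-0.8],[0,0,0,0,0,0]]]'
python3 look.py w4; python3 fit.py w4 "[.5840,.0810]" 135
```

```text
time: 8.5
ee_pos: [0.6415, 0.1333, 0.0543]
tcp_rot: [180.0, -0.0, -123.9]
wrist_force: [0.7, 0.0, -0.6]
opening: -0.0
grasp_force: 0.0
time: 9.58
ee_pos: [0.6542, 0.0588, 0.1401]
tcp_rot: [-180.0, -0.0, -177.1]
wrist_force: [0.4, -0.2, -0.7]
opening: 0.0
grasp_force: 0.0
cam [0.587 0.056 0.264]
56 1316 dir 57.25 axis offset mm 0.15 w [0.0101 0.0151]
176 678 dir 177.78 axis offset mm -0.99 w [0.0081 0.0035]
-64 703 dir -62.94 axis offset mm 1.19 w [0.0048 0.0074]
hub mean [0.5839575  0.08027565] 1909
```

The arm now reads about 57.4° against the pin's 56.9°, which is good enough. Next is the lever: turn the tool and hover on its +x side.

```bash
python3 -m crank '[[[-0.1,-0.3,0,0,0,0.6],[-0.2,-0.65,0,0,0,0.9],[-0.2,-0.65,0,0,0,0.9],[-0.2,-0.65,0,0,0,0.9],[-0.2,-0.65,0,0,0,0.9],[-0.2,-0.65,0,0,0,0.9],[-0.2,-0.65,0,0,0,0.9],[-0.2,-0.65,0,0,0,0.9],[-0.2,-0.65,0,0,0,0.9],[-0.2,-0.65,0,0,0,0.9],[-0.2,-0.65,0,0,0,0.9],[-0.2,-0.65,0,0,0,0.9],[-0.2,-0.65,0,0,0,0.9],[-0.2,-0.65,0,0,0,0.76],[-0.1,-0.3,0,0,0,0],[0,0,0,0,0,0]]]'
python3 look.py w5;python3 -c "
from workcell import bot;print(bot.get_obs()['q'])"
```

```text
time: 10.97
ee_pos: [0.5975, -0.1227, 0.1402]
tcp_rot: [180.0, -0.0, -93.4]
wrist_force: [-0.4, -0.8, 0.3]
opening: -0.0001
grasp_force: 0.0
[-1.15340847e+01  1.24165271e+01  6.26278901e+00  8.38470019e+01
  6.00016629e-03 -9.81314481e+01]
```

View pics/w5.png

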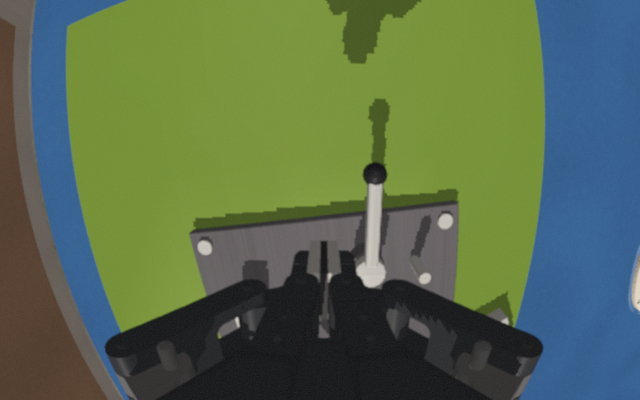

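The wrist view shows the lever's ball at (375,174), its pivot at (371,272), and the fingers at (325,250) on the +x side.

```bash
python3 - <<'E'
from h import *
import pickle;m=pickle.load(open("w5.pkl","rb"))
print(onz("wrist",(375,174),.045,m),[onz("wrist",(371,272),z,m) for z in(.052,.06)],onz("wrist",(425,278),.048,m))
E
python3 -m crank '[[[0,0,-0.5,0,0,0],[0,0,-0.8,0,0,0],[0,0,-0.8,0,0,0],[0,0,-0.8,0,0,0],[0,0,-0.8,0,0,0],[0,0,-0.5,0,0,0],[0,0,-0.2,0,0,0],[0,0,0,0,0,0]]]'
```

```text
[ 0.55830222 -0.15004502] [array([ 0.5631354 , -0.07495594]), array([ 0.56427174, -0.07927216])] [ 0.51707257 -0.06269003]
time: 11.68
ee_pos: [0.5972, -0.1209, 0.051]
tcp_rot: [179.9, 0.0, -93.2]
wrist_force: [0.1, 0.3, -0.3]
opening: -0.0
grasp_force: 0.0
```

```bash
python3 -m crank '[[[-0.12,0.18,0,0,0,0],[-0.3,-0.18,0,0,0,0],[-0.32,-0.14,0,0,0,0],[-0.33,-0.1,0,0,0,-0.95],[-0.34,-0.06,0,0,0,-0.95],[-0.35,-0.01,0,0,0,-0.95],[-0.35,0.03,0,0,0,-0.95],[-0.34,0.07,0,0,0,-0.95],[-0.33,0.11,0,0,0,-0.95],[-0.31,0.15,0,0,0,-0.95],[-0.29,0.19,0,0,0,-0.95],[-0.27,0.22,0,0,0,-0.95],[-0.24,0.25,0,0,0,-0.95],[-0.21,0.28,0,0,0,-0.95],[0,0,0,0,0,0],[0,0,0,0,0,0]]]'
```

```text
time: 13.02
ee_pos: [0.5155, -0.1019, 0.053]
tcp_rot: [-180.0, 0.1, -164.9]
wrist_force: [0.2, -0.1, 0.2]
opening: -0.0001
grasp_force: 0.0
```

```bash
python3 -m crank '[[[-0.09,0.15,0,0,0,-0.6],[-0.09,0.15,0,0,0,-0.6],[-0.05,0.12,0,0,0,-0.3],[0,0,0,0,0,0]]]'
python3 -m crank '[[[0,0.05,0,0,0,0],[0,0.05,0,0,0,0]]]'
python3 -m crank '[[[0,0.05,0,0,0,0],[0,0.05,0,0,0,0]]]'
```

```text
time: 13.35
ee_pos: [0.5111, -0.0936, 0.0527]
tcp_rot: [-180.0, 0.0, -175.3]
wrist_force: [-0.1, -1.4, 0.1]
opening: -0.0001
grasp_force: 0.1
time: 13.52
ee_pos: [0.511, -0.0918, 0.0524]
tcp_rot: [-180.0, -0.0, -175.3]
wrist_force: [-3.0, -6.8, 1.8]
opening: -0.0001
grasp_force: 3.8
time: 13.68
ee_pos: [0.511, -0.0914, 0.0525]
tcp_rot: [-179.7, -0.0, -175.4]
wrist_force: [-3.1, -17.4, 1.7]
opening: 0.0001
grasp_force: 9.0
```

Force climbs while the finger stays put, so the lever is on its stop. Backing off to verify.

```bash
python3 -m crank '[[[0,-0.2,0,0,0,0],[0,-0.4,0,0,0,0],[0,-0.6,0,0,0,0],[0,-0.4,0.5,0,0,0],[0,0,0.9,0,0,0],[0,0,0.9,0,0,0],[0,0,0.9,0,0,0],[0,0,0.9,0,0,0],[0,0,0.9,0,0,0],[0,-0.5,0.9,0,0,0],[-0.3,-0.9,0.5,0,0,0],[-0.3,-0.9,0,0,0,0],[-0.3,-0.9,0,0,0,0],[-0.3,-0.9,0,0,0,0],[-0.3,-0.9,0,0,0,0],[-0.3,-0.9,0,0,0,0],[-0.3,-0.9,0,0,0,0],[-0.3,-0.9,0,0,0,0],[-0.3,-0.5,0,0,0,0],[0,0,0,0,0,0]]]'
python3 - <<'E'
from h import *
im=bot.camera("top")[:,:,::-1];cv2.imwrite("pics/top2.png",im)
cv2.imwrite("pics/top2c.png",cv2.resize(im[140:340,160:430],None,fx=2.9,fy=2.9,interpolation=cv2.INTER_CUBIC))
E
```

```text
time: 15.35
ee_pos: [0.456, -0.2873, 0.1807]
tcp_rot: [-180.0, 0.0, -175.5]
wrist_force: [0.1, 0.1, -0.1]
opening: -0.0003
grasp_force: 0.0
```

View pics/top2c.png

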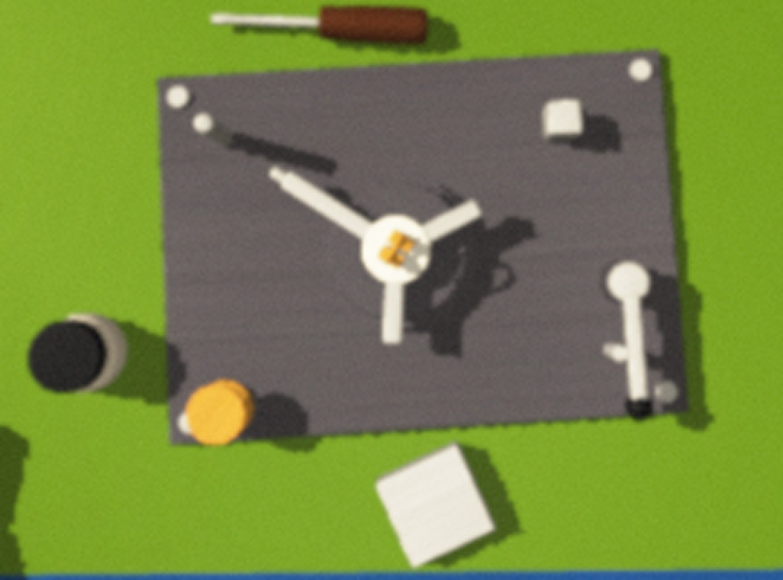

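The lever rests against the stop pin at (615,352), and the long arm (tip at (277,174)) points toward the pin top at (202,123). The loose items haven't moved. One last numeric check of the angle.

```bash
python3 - <<'E'
from h import *
im=cv2.imread("pics/top2.png");ys,xs=np.nonzero(im.min(2)>135)
P=np.array([onz("top",(x,y),.052) for x,y in zip(xs,ys)]);H=np.array([.5827,.0812])
d=P-H;r=np.hypot(*d.T);a=np.degrees(np.arctan2(d[:,1],d[:,0]));h=P[r<.026].mean(0);print("hub",h,len(P[r<.026]))
T=[]
for c in(57,177,-63):
    s=(r>.03)&(r<(.095 if c==57 else .058))&(abs((a-c+180)%360-180)<18);q=d[s].astype(np.float32)
    v=cv2.fitLine(q,cv2.DIST_HUBER,0,.01,.01).ravel();w=v[:2]*np.sign(v[:2]@q.mean(0));T.append(np.degrees(np.arctan2(w[1],w[0])));print(c,T[-1],1e3*(w[0]*v[3]-w[1]*v[2]))
Q=np.array([onz("top",(x,y),.082) for x,y in zip(xs,ys)]);k=np.hypot(*(Q-[.661,.2012]).T)<.012
p=Q[k].mean(0);print("pin",p,k.sum())
for h in(H,[.5835,.0812]):e=p-h;print(np.degrees(np.arctan2(e[1],e[0])))
B=[onz("top",(160+x/2.9,140+y/2.9),z) for x,y,z in((628,282,.054),(639,406,.045))];e=B[1]-B[0];print("lever",np.degrees(np.arctan2(e[1],e[0])))
L=(abs(P[:,0]-.525)<.025)&(abs(P[:,1]+.075)<.009);v=cv2.fitLine(P[L].astype(np.float32),cv2.DIST_HUBER,0,.01,.01).ravel();print("bar",np.degrees(np.arctan2(v[1],v[0])),L.sum())
E
```

```text
Traceback (most recent call last):
  File "h.py", line 11, in onz
    c,v=ray(n,p,m); return (c+v*(z-c[2])/v[2])[:2]
        ~~~^^^^^^^
  File "h.py", line 4, in ray
    m=m or bot.camera_model(n); f=200/np.tan(np.radians(m["vertical_fov"]/2))
           ~~~~~~~~~~~~~~~~^^^
ValueError: time passes only in moves, steps and waits
```

```bash
python3 - <<'E'
from h import *
M=bot.camera_model("top")
im=cv2.imread("pics/top2.png");ys,xs=np.nonzero(im.min(2)>135)
P=np.array([onz("top",(x,y),.052,M) for x,y in zip(xs,ys)]);H=np.array([.5827,.0812])
d=P-H;r=np.hypot(*d.T);a=np.degrees(np.arctan2(d[:,1],d[:,0]))
for c in(57,177,-63):
    s=(r>.03)&(r<(.095 if c==57 else .058))&(abs((a-c+180)%360-180)<18);q=d[s].astype(np.float32)
    v=cv2.fitLine(q,cv2.DIST_HUBER,0,.01,.01).ravel();w=v[:2]*np.sign(v[:2]@q.mean(0));print(c,np.degrees(np.arctan2(w[1],w[0])),1e3*(w[0]*v[3]-w[1]*v[2]))
Q=np.array([onz("top",(x,y),.082,M) for x,y in zip(xs,ys)]);k=np.hypot(*(Q-[.661,.2012]).T)<.012
p=Q[k].mean(0);print("pin",p,k.sum())
for h in(H,[.5835,.0812]):e=p-h;print(np.degrees(np.arctan2(e[1],e[0])))
L=(abs(P[:,0]-.525)<.02)&(abs(P[:,1]+.073)<.012);v=cv2.fitLine(P[L].astype(np.float32),cv2.DIST_HUBER,0,.01,.01).ravel();print("bar",np.degrees(np.arctan2(v[1],v[0])),L.sum())
print(bot.get_obs()["time"])
E
```

```text
57 57.11988 0.27836114
177 179.51118 -2.739376
-63 -63.468586 2.3538713
pin [0.66192561 0.20158253] 34
56.650464472445435
56.91696129304559
bar 1.2659475 153
15.4
```

```bash
python3 -c "
from workcell import bot;print(bot.job_done())"
```

```text
the job is handed in; nothing more can be done
None
```

The long arm points at the tall round pin to within about half a degree (57.1–57.4° measured, pin at about 56.9°), the lock lever is against its stop, the loose items look unmoved in the top view, and the job was handed in at about 15 s.

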